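# Close the rinser's tank lid and hold a feeding bottle down on its sprung ring

### The arm

A 6-joint arm with a two-finger parallel gripper is mounted at the origin on the work surface. World frame = base frame: x ahead of the robot, y to its left, z up, the work surface at z = 0. Lengths are in m, angles in rad, forces in N, time in s.
With the tool pointing down it reaches from about 0.4 to 0.825 m from the base axis. Payload 7 kg.
Tool frame: the origin (TCP) lies at the very end of the fingers, on their centre line; the grasp point (between the pads) lies 19 mm behind it; z points along the fingers, y is the line along which they close (so a half turn about z gives the same grasp; the last joint's range is limited). The gripper opens to 88 mm and grips with 3 to 60 N. Pads are 19 mm wide; open, the fingers measure 130 mm over their backs; the gripper's body (78 mm by 193 mm) begins 47 mm behind the grasp point.
Start: joints at [1.412, 0.359, 0.012, 0, -1.224, -0.288], TCP at [0.292, 0.609, 0.227] pointing down, gripper open.
Joint ranges: [-3.07, 3.07], [-1.43, 2.12], [-1.02, 1.25], [-3.03, 1.67], [-3.05, -0], [-3.03, 3.03]. Speed limits (rad/s): [2.39, 2.39, 3.01, 3.14, 3.14, 3.14].

### API

Orientations are given as [roll, pitch, yaw] about the fixed x, y, z axes, in that order (R = Rz(yaw) Ry(pitch) Rx(roll)).
In Python, from station import arm, vision gives the robot as it stands. The module is installed in compiled form; this text tells all that it offers.
- The arm moves only by the tool jog_arm, never from a script. Its argument "steps" is a list that holds one entry, the list of rows, each a list of 7 numbers: the closure in counts, from 0 (fully open) to 255 (shut), then the shift along the tool's x, y, z scaled (see below), then the turn, a rotation vector about the tool's x, y, z scaled (see below). In form: [[[grip, dx, dy, dz, rx, ry, rz], ...]]. A call has 1 to 8 rows; each row is the pose to reach, as a shift and turn from the pose commanded when the call began, along the tool's axes at that moment; what a row does not reach only later rows make up. The controller multiplies each number of a shift by 250 mm and each number of a turn by 45 degrees. A row lasts 1/10 s, in which the tool goes at most 50 mm and 8.59 degrees, less where a joint would pass 70% of its speed; a pose out of reach is approached as far as the arm can. A call with a number of a shift or a turn outside -1 to 1 is refused whole. A call with a gripper value outside its range is refused whole. The fingers move at their own pace and stop on an object; "newtons" is the grip in N (left out, the last holds). Time passes only in rows, so rows that repeat a pose let the fingers close. It gives the time, the measured TCP pose, the force, the opening and the grip force at its end, in the units of the state.
- arm.get_state(): the state, without advancing time (a new reading comes with each control period).
- vision.grab_frame(name): name is "scene" or "top" or "wrist"; returns a dict with "color" (480x640x3 uint8, red, green, blue), "vfov" (degrees; the focal length in pixels is half the picture's height over the tangent of half this angle, whatever the lens; pixels are square), "cx", "cy" (the principal point, pixels), "extrinsics" (4x4, takes a point from world to camera coordinates). Camera axes: x right, y down, z forward; pixel columns grow to the right and rows downward; lengths in m; the calibration is good to about 2 mm. A picture is of the moment at which its call begins. There is no depth.
- arm.job_done(): hands the job in; it is judged then, once.
The state is a dict: "t": time; "q": joint angles; "qd": joint speeds; "joint_efforts": joint torques, N m; "eef_pos": TCP position; "ee_rot": TCP orientation; "force": force on the tool from outside, world axes, zero at the start; "moment": the same for the moment, N m; "width": finger opening in m; "gripper_force": force on a finger pad.
Only numpy, scipy, OpenCV 4.12 (cv2) and the standard library are available. Lean on these libraries where they do the work, as an engineer would, in place of code of your own. Each camera call takes 0.05 s, during which the arm holds its last target. There are 200 camera calls.

### The job

Rinse the glass feeding bottle: first lower the blue lid of the bottle rinser's water tank until it is fully shut, without slamming it; then take the bottle that stands upside down on the drying tray and, keeping it upright as it stands (mouth down), seat it neck first in the rinser's sprung steel ring and press the ring all the way down, gently, for it is glass. Finish while still holding the bottle with the ring pressed down; do not let go. Leave the steel bottle rings, the pacifier, the clip box, the soap pump and the brush stand where they are.

Things in the scene. Friction and masses are not known exactly. Their poses are not given: they have to be found in the camera images.
- rinser: White bottle rinser, fixed, 190 (x) x 310 (y) mm. Origin: centre of its underside on the counter, z up, front at -x. +y end: drain basin, rim 55 mm up, sprung ring in it on the axis x 0, y +67.5. -y end: water tank, x -85..85, y -155..-25, top 105 mm up, with a blue hinged lid. A 10 mm wide nozzle on the ring's axis, 46 mm high, enters the bottle's mouth; 3 pillars stand 40 mm off the axis.
- cradle (a joint): Travel of the sprung steel ring (m): 0 at rest (up), grows as it is pressed straight down, stop at 0.018. The spring pushes back with 4 N at rest, rising evenly to 8.5 N at the stop, so the bottle's own weight does not move it.
- cradle_top (a point): Centre of the ring's upper rim, 87 mm above the counter at rest; moves down with the ring. The ring is 12 mm high; its 44 mm bore flares at 45 degrees to 55 mm at the rim. The bottle's neck goes through the bore and its sloping shoulder seats in the flare; seated, the bottle is on the ring's axis with its mouth about 36 mm below this point.
- tank_lid (a joint): Opening angle of the tank lid (rad): 0 fully shut, at most 1.5 (nearly upright). The hinge is stiff: the lid stays where it is left, and 1 to 2 N at its free edge moves it.
- tank_lid_hinge (a point): Middle of the lid's hinge line, which runs along the rinser's y at its x +85, y -90 mm, 105.5 mm above the counter; it lies at the level of the lid's lower face. The lid opens upward, its free edge swinging up and away from the rinser's front.
- tank_lid_edge (a point): Middle of the lid's free edge, on its upper (outer) face, 172 mm from the hinge line. The lid is a plate 130 mm wide (rinser's y) and 7 mm thick with a 16 mm long, 44 mm wide thumb tab beyond this edge.
- tray: White low drying tray, fixed to the counter, 240 (its x) x 300 (its y) mm, flat slotted drain surface 50 mm above the counter, inside a rim 60 mm high; a drip drawer with a mint front slides out of its front (its -x). Origin: centre of its underside, z up.
- bottle: Glass bottle upside down on the tray, 128 mm tall, 135 to 220 g. Origin: centre of its mouth, its lowest point; z up through its base. Heights above the mouth: neck of 36 mm diameter up to 26, shoulder sloping out to 54 mm diameter at 36, straight body to the base at 128; coral silicone sleeve of 56 mm diameter from 46 to 118. The mouth's bore is 29 mm.
- ring_a: Stainless bottle ring (screw collar) lying on the tray, outer diameter 45, height 16 mm. Origin: centre of its underside. To be left alone.
- ring_b: A second stainless bottle ring like ring_a.
- ring_c: A third stainless bottle ring like ring_a.
- pacifier: Mint pacifier standing on its handle on the tray, teat up, diameter 44, height 42 mm. Origin: centre of its underside. To be left alone.
- clip_box: Lidded plastic box, clicked closed, pale with a mint lid, 118 x 168 x 63 mm, behind the work area. Origin: centre of its underside. To be left alone.
- soap_pump: Cream soap bottle with a white pump head, diameter 64, height 162 mm, at the back. Origin: centre of its underside. To be left alone.
- brush_stand: Bottle brush, bristles up, in a round white stand of diameter 80 mm; 222 mm high, at the back. Origin: centre of its underside. To be left alone.
Things that resemble listed ones, but are neither listed nor needed, are in the scene too. Leave any purple or yellow look-alike of the bottle alone.

How it is judged:
By the outcome, as a careful person would: the job done as asked, in the order asked, and still so for the second after the job is handed in, while the arm keeps its last pose, push and grip.
It also fails if it takes over 61 s, if anything falls off the work surface, if the arm or the gripper's body presses on something with over 40 N, if the wrist force passes 120 N, or if a joint passes its speed limit or range.

## Working session

There is one attempt and no reset: what is moved stays moved. The work goes in short steps, Python scripts to look and compute and a tool call to move; the robot and the scene stay as the last step left them, time stands still between calls to the robot, and variables do not carry over. Pictures are saved under pics/ and viewed, at most 10 in all, crops included, and the job is handed in when it is done.

Besides the shell and the picture viewer there is one more tool, called after ">>>" by a JSON object that holds its "fn" and its "kwargs", one argument or row to a line. jog_arm: Moves the arm, as the interface text tells. Its arguments: {"type":"object","properties":{"steps":{"type":"array","items":{"type":"array","items":{"type":"array","items":{"type":"number"}}}},"newtons":{"type":"number"}},"required":["steps"]}

```bash
mkdir -p pics
cat > h.py <<'E'
import numpy as np, cv2
from station import arm, vision
from scipy.spatial.transform import Rotation as R
def grab(n,f):
    d=vision.grab_frame(n); cv2.imwrite(f'pics/{f}.png',cv2.cvtColor(d['color'],cv2.COLOR_RGB2BGR))
    np.savez(f'pics/{f}.npz',**{k:d[k] for k in('vfov','cx','cy','extrinsics')}); return d
def cam(f):
    d=np.load(f'pics/{f}.npz'); return 240/np.tan(np.radians(d['vfov'])/2),d['cx'],d['cy'],d['extrinsics']
def ray(f,u,v):
    F,cx,cy,E=cam(f); d=E[:3,:3].T@np.array([(u-cx)/F,(v-cy)/F,1]); return -E[:3,:3].T@E[:3,3],d
def at(f,u,v,z):
    o,d=ray(f,u,v); return o+d*(z-o[2])/d[2]
def proj(f,p):
    F,cx,cy,E=cam(f); c=E[:3,:3]@np.array(p)+E[:3,3]; return np.array([cx+F*c[0]/c[2],cy+F*c[1]/c[2]])
def tri(*obs):
    A=0;b=0
    for f,u,v in obs:
        o,d=ray(f,u,v); d=d/np.linalg.norm(d); P=np.eye(3)-np.outer(d,d); A=A+P;b=b+P@o
    return np.linalg.solve(A,b)
def crop(f,x,y,w,h,s,out):
    i=cv2.imread(f'pics/{f}.png')[y:y+h,x:x+w]; cv2.imwrite(f'pics/{out}.png',cv2.resize(i,None,fx=s,fy=s,interpolation=cv2.INTER_CUBIC))
E
python3 - <<'E'
from h import *
for n in('scene','top'): grab(n,n+'1'); print(n,cam(n+'1'))
s=arm.get_state(); print({k:np.round(s[k],3) for k in s})
E
```

```text
scene (np.float64(469.81440814403123), array(318.29628731), array(236.73597671), array([[ 0.57128013,  0.82073917,  0.00512144, -0.33668895],
       [ 0.54916876, -0.37759981, -0.74554146, -0.25167224],
       [-0.60996122,  0.42872556, -0.66643958,  1.30752357],
       [ 0.        ,  0.        ,  0.        ,  1.        ]]))
top (np.float64(433.7349621060988), array(318.80213786), array(238.74787456), array([[ 0.02566221, -0.99943581,  0.02166804, -0.03363546],
       [-0.99380823, -0.02784969, -0.10756206,  0.61233549],
       [ 0.10810483, -0.0187736 , -0.99396222,  1.00723285],
       [ 0.        ,  0.        ,  0.        ,  1.        ]]))
{'t': np.float64(0.1), 'q': array([ 1.412,  0.359,  0.011, -0.   , -1.224, -0.288]), 'qd': array([-0.002,  0.   ,  0.001,  0.001,  0.001,  0.001]), 'joint_efforts': array([-3.0000e-03, -5.8416e+01,  2.9375e+01,  7.0160e+00,  1.0000e-02,
       -0.0000e+00]), 'eef_pos': array([0.291, 0.608, 0.226]), 'ee_rot': array([ 3.14 , -0.   , -0.447]), 'force': array([ 0.637,  0.125, -0.153]), 'moment': array([ 0.008, -0.015,  0.028]), 'gripper_force': np.float64(0.0), 'width': np.float64(0.087)}
```

View pics/scene1.png

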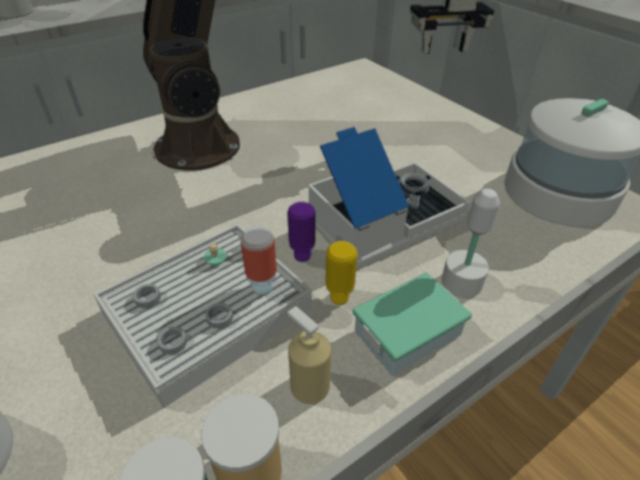

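View pics/top1.png

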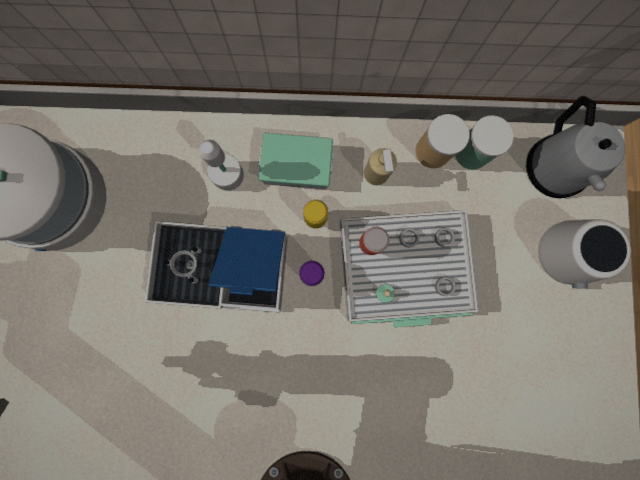

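The scene view shows three upside-down bottles. The coral-sleeved one on the tray (scene 259,258; top 374,240) fits the description. The purple one (top 311,273) and the yellow one (top 316,213) stand on the counter and are look-alikes. The blue lid is at about 1 rad (top 250,260), and the ring is at top (184,264). I'll confirm in an enlarged crop.

Run:
```python
from h import *
crop('top1',140,190,270,150,2.9,'c1'); crop('scene1',200,110,280,200,2.8,'c2')
```

```text
(no output)
```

View pics/c1.png

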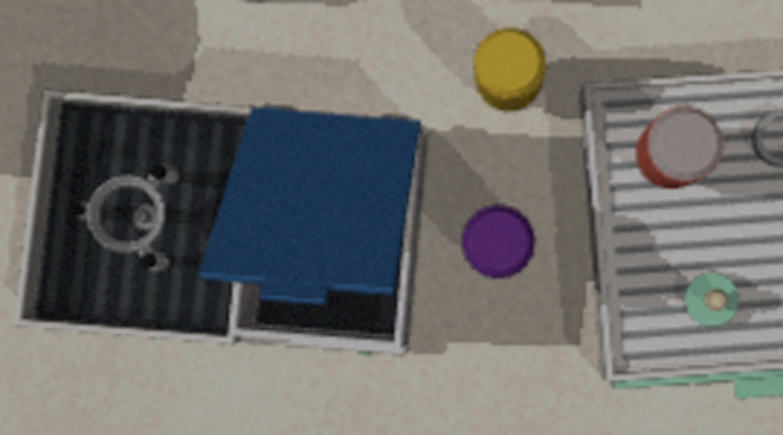

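View pics/c2.png

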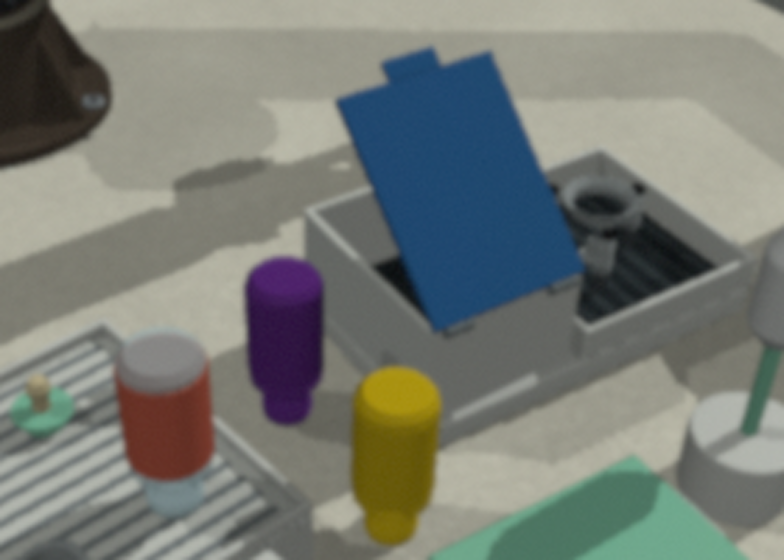

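The crop confirms the coral-sleeved bottle: base disc at c1 (683,145), glass neck on the tray. The ring rim is at c1 (126,214). The lid's free-edge corners are at c1 (201,277) and (392,291), and c2 (490,53) and (338,101).

Run:
```python
from h import *
T=lambda x,y:('top1',140+x/2.9,190+y/2.9); S=lambda x,y:('scene1',200+x/2.8,110+y/2.8)
r=lambda v:np.round(v,4)
print('ring',r(at(*T(126,214),.087)))
print('ring scene',r(at(*S(603,203),.087)))
L=tri(T(201,277),S(490,53));Rr=tri(T(392,291),S(338,101));print('edge',r(L),r(Rr))
print('hinge',r(tri(T(252,108),S(580,272))),r(tri(T(420,122),S(440,330))))
print('corners',[r(at(*T(*p),z)) for p,z in [((44,93),.055),((20,325),.055),((403,352),.105),((233,342),.105)]])
print('bottle',r(at(*T(683,145),.178)),r(at(*S(163,356),.178)))
print('look', [r(at(*T(*p),.12)) for p in [(509,69),(498,241)]])
print('pacifier',r(at(*T(712,299),.08)))
print(r(at('top1',409,238,.066)))
for p in [(341,219),(467,211),(474,313),(347,321)]: print(r(at('top1',*p,.06)))
```

```text
ring [0.5421 0.2863 0.087 ]
ring scene [0.5544 0.2838 0.087 ]
edge [0.4974 0.1982 0.2184] [0.491  0.0701 0.2193]
hinge [0.6253 0.1897 0.1061] [0.6197 0.063  0.109 ]
corners [array([0.6392, 0.367 , 0.055 ]), array([0.4536, 0.3736, 0.055 ]), array([0.4429, 0.0672, 0.105 ]), array([0.4472, 0.1953, 0.105 ])]
bottle [ 0.598  -0.1319  0.178 ] [ 0.6094 -0.1335  0.178 ]
look [array([ 0.6589, -0.0069,  0.12  ]), array([ 0.5279, -0.0021,  0.12  ])]
pacifier [ 0.4882 -0.1708  0.08  ]
[ 0.6171 -0.2271  0.066 ]
[ 0.6583 -0.0677  0.06  ]
[ 0.6861 -0.3664  0.06  ]
[ 0.4475 -0.38    0.06  ]
[ 0.4222 -0.0862  0.06  ]
```

>>> {"fn": "jog_arm", "kwargs": {
  "steps": [
    [[255,0.814,0.664,-0.176,0,0,-0.518],[255,0.814,0.664,-0.176,0,0,-0.518],[255,0.814,0.664,-0.176,0,0,-0.518],[255,0.814,0.664,-0.176,0,0,-0.518],[255,0.814,0.664,-0.176,0,0,-0.518],[255,0.814,0.664,-0.176,0,0,-0.518],[255,0.814,0.664,-0.176,0,0,-0.518]]
  ],
  "newtons": 20
}}

```text
t: 0.8
eef_pos: [0.4043, 0.3692, 0.2714]
ee_rot: [-3.14, -0.001, -0.043]
force: [0.6, 1.0, -0.1]
width: 0.0367
gripper_force: 0.0
```

>>> {"fn": "jog_arm", "kwargs": {
  "steps": [
    [[255,0.48,0.937,0,0,0,0],[255,0.48,0.937,0,0,0,0],[255,0.48,0.937,0,0,0,0],[255,0.48,0.937,0,0,0,0],[255,0.48,0.937,0.1,0,0,0],[255,0.48,0.937,0.16,0,0,0],[255,0.48,0.937,0.16,0,0,0]]
  ]
}}

```text
t: 1.5
eef_pos: [0.513, 0.1304, 0.227]
ee_rot: [3.139, 0.005, -0.043]
force: [0.4, -0.1, -0.0]
width: 0.0003
gripper_force: 0.0
```

Run:
```python
from h import *
grab('scene','s2'); i=cv2.imread('pics/s2.png')[90:290,210:430]; i=cv2.resize(i,None,fx=1.8,fy=1.8)
grab('wrist','w2'); w=cv2.resize(cv2.imread('pics/w2.png'),(480,360)) ; w=w[:360,:400]
cv2.imwrite('pics/m2.png',np.hstack([i,w[:, :400]]))
```

```text
(no output)
```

View pics/m2.png

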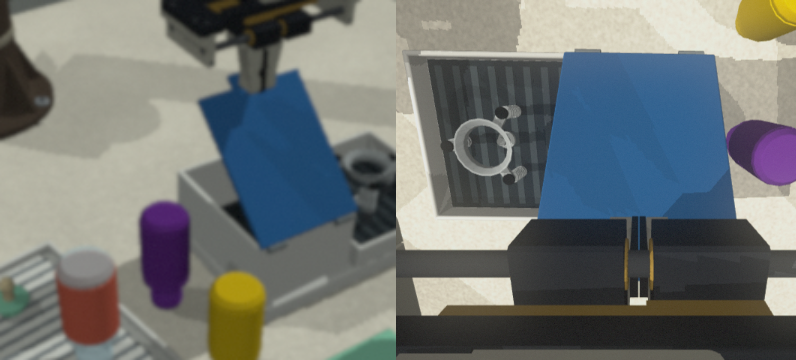

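The left half shows the closed fingertips just above the lid's free edge, centred on it (260,90). The right half is the wrist view, with the ring at (483,147). I'll lower the lid slowly along its arc.

>>> {"fn": "jog_arm", "kwargs": {
  "steps": [
    [[255,0,0,0.03,0,0,0],[255,0,0,0.05,0,0,0],[255,-0.01,0,0.07,0,0,0],[255,-0.02,0,0.09,0,0,0],[255,-0.034,0,0.108,0,0,0],[255,-0.048,0,0.126,0,0,0],[255,-0.06,0,0.144,0,0,0],[255,-0.07,0,0.162,0,0,0]]
  ]
}}

```text
t: 2.4
eef_pos: [0.4961, 0.1329, 0.1898]
ee_rot: [-3.142, -0.0, -0.04]
force: [0.6, -0.1, 1.1]
width: 0.0001
gripper_force: 0.4
```

Run:
```python
from h import *
print(cam('w2')); print('ring wrist',at('w2',(483-396)*4/3,147*4/3,.087))
```

```text
(np.float64(396.4449683634526), array(323.41274347), array(242.96747832), array([[-0.040279  , -0.99918688,  0.00178278,  0.15095708],
       [-0.95729698,  0.03910143,  0.28644995,  0.4493903 ],
       [-0.28628674,  0.00983127, -0.95809355,  0.53948866],
       [ 0.        ,  0.        ,  0.        ,  1.        ]]))
ring wrist [0.54473068 0.2879376  0.087     ]
```

>>> {"fn": "jog_arm", "kwargs": {
  "steps": [
    [[255,-0.011,0,0.019,0,0,0],[255,-0.021,0,0.038,0,0,0],[255,-0.03,0,0.057,0,0,0],[255,-0.038,0,0.076,0,0,0],[255,-0.046,0,0.095,0,0,0],[255,-0.053,0,0.114,0,0,0],[255,-0.059,0,0.133,0,0,0],[255,-0.064,0,0.152,0,0,0]]
  ]
}}

```text
t: 3.2
eef_pos: [0.4804, 0.1336, 0.1517]
ee_rot: [3.142, 0.0, -0.04]
force: [-0.9, 0.2, 1.0]
width: 0.0006
gripper_force: 0.4
```

>>> {"fn": "jog_arm", "kwargs": {
  "steps": [
    [[255,-0.006,0,0.018,0,0,0],[255,-0.011,0,0.036,0,0,0],[255,-0.015,0,0.053,0,0,0],[255,-0.019,0,0.069,0,0,0],[255,-0.022,0,0.084,0,0,0],[255,-0.024,0,0.098,0,0,0],[255,-0.026,0,0.11,0,0,0],[255,-0.028,0,0.12,0,0,0]]
  ]
}}

```text
t: 4.0
eef_pos: [0.4735, 0.1338, 0.1218]
ee_rot: [3.142, 0.0, -0.04]
force: [0.7, 0.5, 0.8]
width: 0.0004
gripper_force: 0.3
```

>>> {"fn": "jog_arm", "kwargs": {
  "steps": [
    [[255,0,0,0.008,0,0,0],[255,0,0,0.014,0,0,0],[255,0,0,0.02,0,0,0],[255,0,0,0.024,0,0,0],[255,0,0,0.028,0,0,0]]
  ]
}}

```text
t: 4.5
eef_pos: [0.4735, 0.1338, 0.115]
ee_rot: [3.141, 0.0, -0.04]
force: [-0.5, -0.4, 1.0]
width: 0.0007
gripper_force: 0.3
```

>>> {"fn": "jog_arm", "kwargs": {
  "steps": [
    [[255,0,0,0.004,0,0,0],[255,0,0,0.008,0,0,0],[255,0,0,0.012,0,0,0],[255,0,0,0.012,0,0,0]]
  ]
}}

```text
t: 4.9
eef_pos: [0.4736, 0.1338, 0.1127]
ee_rot: [3.142, -0.0, -0.04]
force: [-3.7, -1.3, 7.2]
width: 0.0004
gripper_force: 3.8
```

>>> {"fn": "jog_arm", "kwargs": {
  "steps": [
    [[255,0,0,0.003,0,0,0],[255,0,0,0.004,0,0,0],[255,0,0,0.004,0,0,0]]
  ]
}}

```text
t: 5.2
eef_pos: [0.4736, 0.1338, 0.1125]
ee_rot: [-3.142, -0.001, -0.039]
force: [-7.6, -0.1, 16.6]
width: 0.0004
gripper_force: 8.1
```

>>> {"fn": "jog_arm", "kwargs": {
  "steps": [
    [[0,0,0,-0.2,0,0,0],[0,0,0,-0.4,0,0,0],[0,0,0.1,-0.6,0,0,0],[0,0.18,0.96,-0.6,0,0,0],[0,0.18,0.96,-0.6,0,0,0],[0,0.18,0.96,-0.6,0,0,0],[0,0.18,0.96,-0.6,0,0,0],[0,0.18,0.96,-0.6,0,0,0]]
  ]
}}

```text
t: 6.0
eef_pos: [0.509, -0.111, 0.2611]
ee_rot: [3.141, -0.0, -0.042]
force: [0.2, 0.9, -0.3]
width: 0.0588
gripper_force: 0.0
```

Run:
```python
from h import *
s=arm.get_state(); print(s['t'],np.round(s['eef_pos'],4),np.round(s['ee_rot'],3))
grab('wrist','w3'); grab('scene','s3')
print('bottle top pred',proj('w3',[.602,-.132,.178]),proj('w3',[.602,-.132,.06]))
i=cv2.imread('pics/s3.png')[110:290,220:480]
w=cv2.imread('pics/w3.png')[0:360]
cv2.imwrite('pics/m3.png',np.hstack([w[:, :520],cv2.copyMakeBorder(i,0,180,0,0,0)]))
```

```text
6.0 [ 0.509  -0.111   0.2611] [ 3.141 -0.    -0.042]
bottle top pred [351.8255195   94.89503478] [342.37454581 105.18544496]
```

View pics/m3.png

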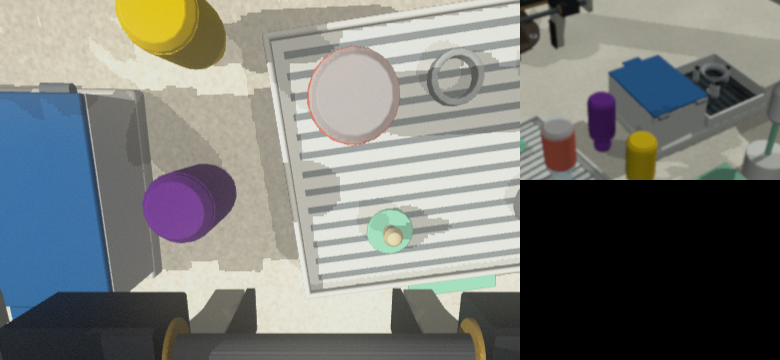

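The wrist view has the bottle's base at (353,95), which matches the estimate (predicted 352,95). The inset shows the lid lying flat and shut.

>>> {"fn": "jog_arm", "kwargs": {
  "steps": [
    [[0,0.19,0.036,0,0,0,0],[0,0.375,0.071,0,0,0,0],[0,0.375,0.071,0.06,0,0,0],[0,0.375,0.071,0.16,0,0,0],[0,0.375,0.071,0.28,0,0,0],[0,0.375,0.071,0.4,0,0,0],[0,0.375,0.071,0.5,0,0,0],[0,0.375,0.071,0.52,0,0,0]]
  ]
}}

```text
t: 6.9
eef_pos: [0.5999, -0.1285, 0.1278]
ee_rot: [-3.142, 0.005, -0.04]
force: [-0.9, -0.5, 0.1]
width: 0.0873
gripper_force: 0.0
```

>>> {"fn": "jog_arm", "kwargs": {
  "steps": [
    [[100,0,0,0,0,0,0],[140,0,0,0,0,0,0],[180,0,0,0,0,0,0],[180,0,0,0,0,0,0],[180,0,0,0,0,0,0],[180,0,0,0,0,0,0]]
  ],
  "newtons": 15
}}

```text
t: 7.5
eef_pos: [0.6025, -0.1293, 0.132]
ee_rot: [3.142, -0.002, -0.04]
force: [0.3, 0.9, 4.7]
width: 0.056
gripper_force: 14.9
```

>>> {"fn": "jog_arm", "kwargs": {
  "steps": [
    [[180,0,0,-0.02,0,0,0],[180,0,0,-0.06,0,0,0],[180,0,0,-0.1,0,0,0],[180,0,0,-0.15,0,0,0],[180,0,0,-0.2,0,0,0],[180,0,0,-0.24,0,0,0],[180,0,0,-0.24,0,0,0],[180,0,0,-0.24,0,0,0]]
  ],
  "newtons": 22
}}

```text
t: 8.3
eef_pos: [0.6018, -0.1292, 0.1912]
ee_rot: [-3.141, -0.0, -0.04]
force: [-0.0, -0.6, -1.9]
width: 0.056
gripper_force: 21.8
```

Run:
```python
from h import *
s=arm.get_state(); print(s['t'],np.round(s['eef_pos'],4),np.round(s['ee_rot'],3),np.round(s['force'],2),np.round(s['moment'],3))
grab('scene','s4')
crop('s4',200,110,200,190,3,'c4')
t=s['eef_pos']; print([(np.round((np.array(proj('s4',t+[0,0,dz]))-[200,110])*3)) for dz in(.019,-.081,.047)])
```

```text
8.3 [ 0.6018 -0.1292  0.1912] [-3.141 -0.    -0.04 ] [-0.03 -0.58 -1.89] [-0.067 -0.052 -0.042]
[array([170., 325.]), array([184., 459.]), array([165., 283.])]
```

View pics/c4.png

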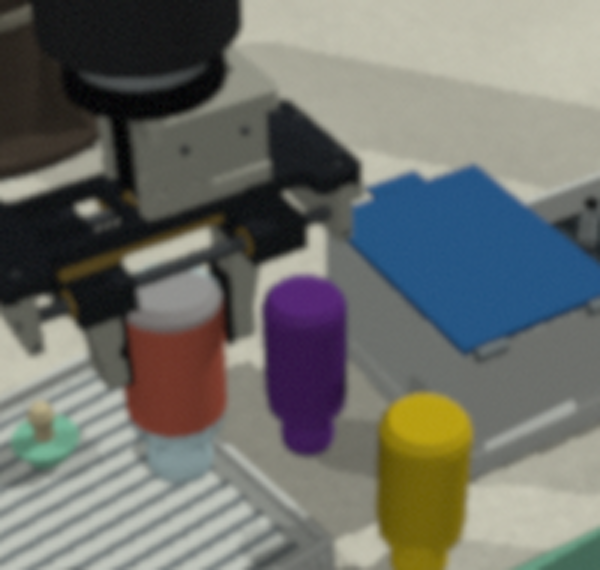

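The bottle hangs upright in the grip, mouth about (180,470) and base (175,290), and weighs about 1.9 N. I'll carry it over the purple bottle and the lid, then stop short of the ring for a look.

>>> {"fn": "jog_arm", "kwargs": {
  "steps": [
    [[180,0,0,-0.14,0,0,0],[180,0,0,-0.28,0,0,0],[180,-0.08,-0.18,-0.28,0,0,0],[180,-0.16,-0.36,-0.28,0,0,0],[180,-0.24,-0.54,-0.28,0,0,0],[180,-0.32,-0.72,-0.28,0,0,0],[180,-0.39,-0.88,-0.28,0,0,0],[180,-0.4,-0.9,-0.28,0,0,0]]
  ]
}}

```text
t: 9.15
eef_pos: [0.5092, 0.1029, 0.2607]
ee_rot: [-3.141, 0.001, -0.036]
force: [0.4, -0.4, -0.6]
width: 0.0561
gripper_force: 21.8
```

>>> {"fn": "jog_arm", "kwargs": {
  "steps": [
    [[180,-0.05,-0.18,0,0,0,0],[180,-0.1,-0.36,0,0,0,0],[180,-0.16,-0.52,0,0,0,0],[180,-0.22,-0.64,0,0,0,0],[180,-0.26,-0.73,0,0,0,0],[180,-0.26,-0.73,0,0,0,0]]
  ]
}}

```text
t: 9.75
eef_pos: [0.4524, 0.2865, 0.2602]
ee_rot: [3.141, 0.001, -0.037]
force: [0.2, -0.5, -2.6]
width: 0.056
gripper_force: 21.8
```

Run:
```python
from h import *
s=arm.get_state(); print(s['t'],np.round(s['eef_pos'],4),np.round(s['ee_rot'],3),np.round(s['force'],2))
grab('wrist','w5'); print(proj('w5',[.544,.287,.087]),[np.round(proj('w5',[.544+a,.287+b,.087])-proj('w5',[.544,.287,.087]),1) for a,b in((.01,0),(0,.01))])
crop('w5',170,0,300,300,2,'c5')
```

```text
9.75 [0.4524 0.2865 0.2602] [ 3.141e+00  1.000e-03 -3.700e-02] [ 0.16 -0.51 -2.64]
[317.45835885 106.16424046] [array([ -0.5, -13.4]), array([-12.6,   0.5])]
```

View pics/c5.png

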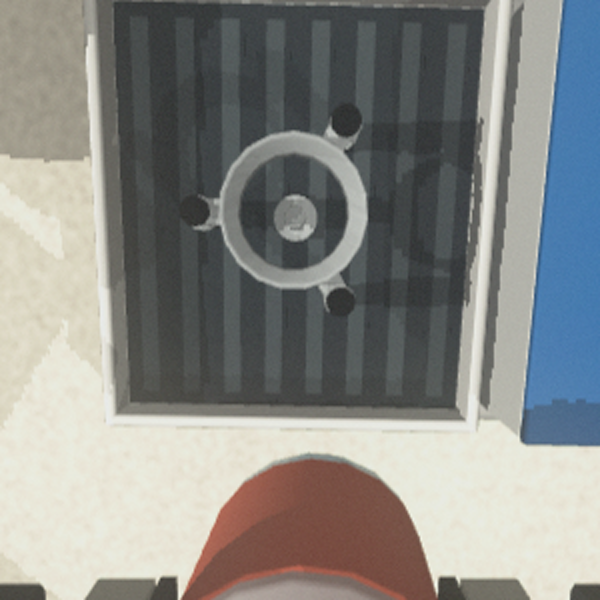

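The wrist view has the ring's rim centred at crop (293,209), about 1 mm from the estimate. That puts the ring at (0.545, 0.2875). I'll go above it and partly down.

>>> {"fn": "jog_arm", "kwargs": {
  "steps": [
    [[180,0.12,-0.006,0,0,0,0],[180,0.25,-0.012,0,0,0,0],[180,0.37,-0.018,0,0,0,0],[180,0.37,-0.018,0.08,0,0,0],[180,0.37,-0.018,0.16,0,0,0],[180,0.37,-0.018,0.24,0,0,0],[180,0.37,-0.018,0.3,0,0,0],[180,0.37,-0.018,0.3,0,0,0]]
  ]
}}

```text
t: 10.6
eef_pos: [0.545, 0.2831, 0.1831]
ee_rot: [3.138, 0.004, -0.042]
force: [-0.3, -0.7, -2.3]
width: 0.0563
gripper_force: 21.8
```

Run:
```python
from h import *
s=arm.get_state(); print(s['t'],np.round(s['eef_pos'],4),np.round(s['ee_rot'],3),np.round(s['force'],2))
grab('scene','s6'); grab('top','t6')
t=s['eef_pos']
for f in('s6','t6'): print(f,[np.round(proj(f,p),1) for p in([.545,.2875,.087],t-[0,0,.082],t+[0,0,.046])])
u,v=proj('s6',[.545,.2875,.12]).astype(int); a=cv2.imread('pics/s6.png')[v-60:v+60,u-60:u+60]
print('org',u-60,v-60)
cv2.imwrite('pics/c6.png',cv2.resize(a,None,fx=5,fy=5,interpolation=cv2.INTER_CUBIC))
```

```text
10.6 [0.545  0.2831 0.1831] [ 3.138  0.004 -0.042] [-0.32 -0.75 -2.33]
s6 [array([413.6, 179.9]), array([413.1, 175.3]), array([422. , 122.2])]
t6 [array([183. , 262.5]), array([183.1, 262.2]), array([163.8, 258.6])]
org 355 107
```

View pics/c6.png

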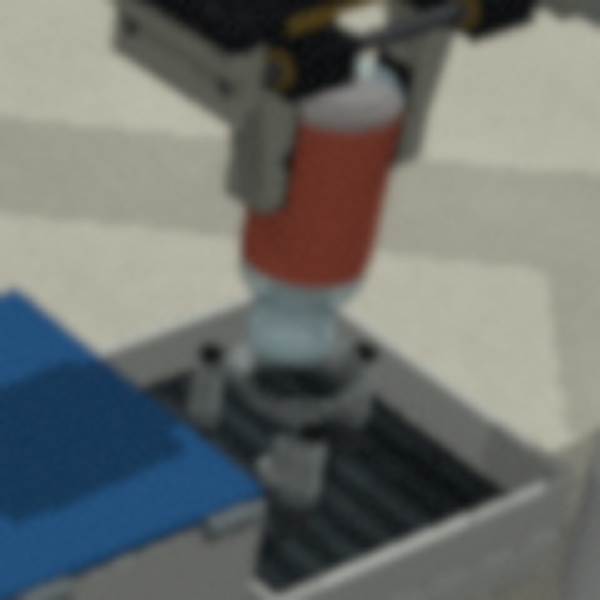

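The mouth is over the ring's bore: mouth at about (291,342), ring centre (302,370). It's a few mm short in +y, so I'll correct that and lower it slowly.

>>> {"fn": "jog_arm", "kwargs": {
  "steps": [
    [[180,0.004,-0.022,0,0,0,0],[180,0.004,-0.022,0,0,0,0],[180,0.004,-0.022,0.02,0,0,0],[180,0.004,-0.022,0.04,0,0,0],[180,0.004,-0.022,0.06,0,0,0],[180,0.004,-0.022,0.08,0,0,0],[180,0.004,-0.022,0.1,0,0,0],[180,0.004,-0.022,0.12,0,0,0]]
  ]
}}

```text
t: 11.5
eef_pos: [0.547, 0.2907, 0.1555]
ee_rot: [3.141, 0.0, -0.04]
force: [0.1, 0.2, -1.7]
width: 0.0558
gripper_force: 21.8
```

>>> {"fn": "jog_arm", "kwargs": {
  "steps": [
    [[180,-0.004,0.008,0,0,0,0],[180,-0.004,0.008,0.012,0,0,0],[180,-0.004,0.008,0.024,0,0,0],[180,-0.004,0.008,0.036,0,0,0],[180,-0.004,0.008,0.048,0,0,0],[180,-0.004,0.008,0.06,0,0,0],[180,-0.004,0.008,0.06,0,0,0]]
  ]
}}

```text
t: 12.2
eef_pos: [0.5458, 0.2886, 0.1405]
ee_rot: [3.141, 0.001, -0.04]
force: [-0.0, -0.1, -2.2]
width: 0.0563
gripper_force: 21.8
```

Free so far. I'll continue to the seat in small steps.

>>> {"fn": "jog_arm", "kwargs": {
  "steps": [
    [[180,0,0,0.006,0,0,0],[180,0,0,0.012,0,0,0],[180,0,0,0.018,0,0,0],[180,0,0,0.024,0,0,0],[180,0,0,0.028,0,0,0],[180,0,0,0.028,0,0,0]]
  ]
}}

```text
t: 12.8
eef_pos: [0.5461, 0.289, 0.1341]
ee_rot: [-3.141, -0.0, -0.04]
force: [-1.0, -0.2, -2.0]
width: 0.0558
gripper_force: 21.8
```

>>> {"fn": "jog_arm", "kwargs": {
  "steps": [
    [[180,0,0,0.004,0,0,0],[180,0,0,0.008,0,0,0],[180,0,0,0.012,0,0,0],[180,0,0,0.016,0,0,0],[180,0,0,0.016,0,0,0]]
  ]
}}

```text
t: 13.3
eef_pos: [0.5462, 0.2891, 0.1302]
ee_rot: [-3.141, -0.0, -0.04]
force: [-0.3, 2.2, 2.4]
width: 0.0563
gripper_force: 21.8
```

>>> {"fn": "jog_arm", "kwargs": {
  "steps": [
    [[180,0,-0.004,0,0,0,0],[180,0,-0.004,0.008,0,0,0],[180,0,-0.004,0.016,0,0,0],[180,0,-0.004,0.024,0,0,0],[180,0,-0.004,0.032,0,0,0],[180,0,-0.004,0.032,0,0,0]]
  ]
}}

```text
t: 13.9
eef_pos: [0.5461, 0.2898, 0.1219]
ee_rot: [3.142, 0.0, -0.04]
force: [-1.8, 1.5, 4.3]
width: 0.056
gripper_force: 21.9
```

>>> {"fn": "jog_arm", "kwargs": {
  "steps": [
    [[180,-0.003,-0.003,0.008,0,0,0],[180,-0.003,-0.003,0.016,0,0,0],[180,-0.003,-0.003,0.022,0,0,0],[180,-0.003,-0.003,0.028,0,0,0],[180,-0.003,-0.003,0.028,0,0,0]]
  ]
}}

```text
t: 14.4
eef_pos: [0.5455, 0.2901, 0.1152]
ee_rot: [3.141, -0.0, -0.04]
force: [-0.9, -2.2, 6.1]
width: 0.056
gripper_force: 21.9
```

>>> {"fn": "jog_arm", "kwargs": {
  "steps": [
    [[180,0,0.002,0.002,0,0,0],[180,0,0.002,0.004,0,0,0],[180,0,0.002,0.006,0,0,0],[180,0,0.002,0.008,0,0,0],[180,0,0.002,0.008,0,0,0]]
  ]
}}

```text
t: 14.9
eef_pos: [0.5458, 0.2901, 0.1143]
ee_rot: [-3.141, -0.001, -0.04]
force: [-3.1, -0.7, 10.0]
width: 0.056
gripper_force: 21.9
```

>>> {"fn": "jog_arm", "kwargs": {
  "steps": [
    [[180,-0.003,0,0.002,0,0,0],[180,-0.003,0,0.004,0,0,0],[180,-0.003,0,0.004,0,0,0],[180,-0.003,0,0.004,0,0,0]]
  ]
}}

```text
t: 15.3
eef_pos: [0.5457, 0.2901, 0.1141]
ee_rot: [-3.141, -0.002, -0.039]
force: [-3.3, -1.8, 15.0]
width: 0.0562
gripper_force: 22.0
```

Run:
```python
from h import *
for _ in range(3):
    grab('scene','s7'); s=arm.get_state(); print(s['t'],np.round(s['eef_pos'],4),np.round(s['force'],2),np.round(s['moment'],2))
u,v=proj('s7',[.545,.2875,.1]).astype(int); a=cv2.imread('pics/s7.png')[v-50:v+50,u-60:u+60]
print(u-60,v-50,proj('s7',[.545,.2885,.069]),proj('s7',[.545,.2885,.072]))
cv2.imwrite('pics/c7.png',cv2.resize(a,None,fx=6,fy=6,interpolation=cv2.INTER_CUBIC))
```

```text
15.35 [0.5457 0.2901 0.1141] [-2.18 -0.71 14.27] [-0.77  1.06 -0.04]
15.4 [0.5457 0.2902 0.1141] [-2.31 -1.66 15.29] [-0.74  1.04 -0.03]
15.45 [0.5456 0.2901 0.1141] [-3.14 -1.81 14.76] [-0.74  1.03 -0.07]
354 125 [412.81065671 186.41861141] [412.99735545 185.32287427]
```

View pics/c7.png

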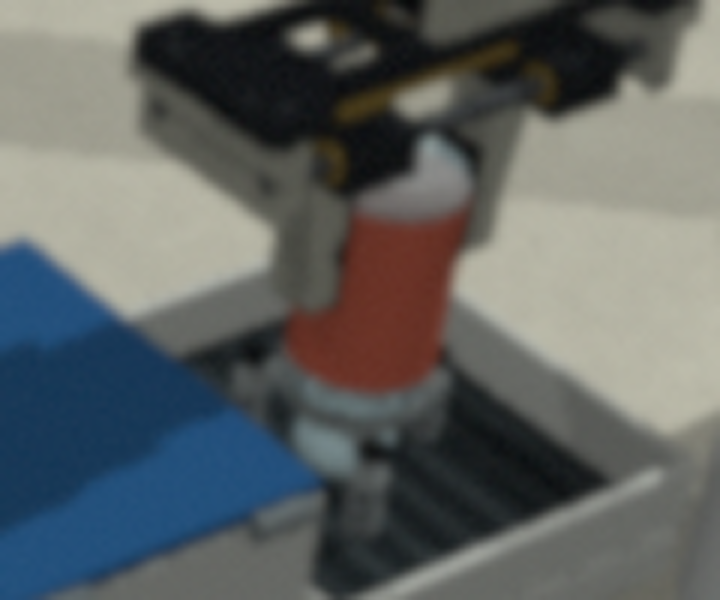

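The picture shows the shoulder seated in the ring (365,400), which has slid down its pillars, and the lid still shut. TCP z no longer changes (0.1141) as force rises, so the ring is at its stop; spring forces along the way fit 18 mm of travel. I'll ease the push slightly, then hand in.

>>> {"fn": "jog_arm", "kwargs": {
  "steps": [
    [[180,-0.001,0,-0.003,0,0,0],[180,-0.001,0,-0.003,0,0,0],[180,-0.001,0,-0.003,0,0,0]]
  ]
}}

```text
t: 15.75
eef_pos: [0.5454, 0.2901, 0.1142]
ee_rot: [-3.141, -0.002, -0.039]
force: [-2.8, -1.0, 9.9]
width: 0.0558
gripper_force: 21.9
```

```bash
python3 -c "
from station import arm; print(arm.job_done())"
```

```text
the job is handed in; nothing more can be done
None
```

The job is handed in at about 16 s: the tank lid is shut, and the bottle is seated mouth down, still held with the ring pressed to its stop at about 10 N; no verdict came back.

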